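Take the copper sleeve off the forming mandrel

ROBOT

A 7-joint arm with a two-finger parallel gripper is mounted at the origin on a cart in front of the work surface, level with it; the furniture and walls round the work are solid. World frame = base frame: x ahead of the robot, y to its left, z up, the work surface at z = 0. Lengths are in mm, angles in rad, forces in N, time in s.
With the tool pointing down it reaches from about 400 to 875 mm from the base axis. Payload 4.4 kg.
Tool frame: the origin (TCP) lies at the very end of the fingers, on their centre line; the grasp point (between the pads) lies 19 mm behind it; z points along the fingers, y is the line along which they close (so a half turn about z gives the same grasp; the last joint's range is limited). The gripper opens to 85 mm and grips with 20 to 120 N. Pads are 22 mm wide; open, the fingers measure 114 mm over their backs; the gripper's body (76 mm by 85 mm) begins 54 mm behind the grasp point. The pads swing forward as they close: fully open they stand 13 mm farther back than shut.
Start: joints at [1.264, 0.628, 0.038, 1.517, -0.027, 0.996, -0.02], TCP at [155.039, -631.253, 231.313] pointing down, gripper open.
Joint ranges: [-3.06, 3.06], [-0.37, 2.12], [-1.25, 1.32], [0.18, 2.47], [-1.1, 4.24], [0.23, 1.98], [-2.94, 2.94]. Speed limits (rad/s): [2.57, 2.57, 3.14, 3.14, 3.14, 3.14, 3.14].

INTERFACE

Orientations are given as [roll, pitch, yaw] about the fixed x, y, z axes, in that order (R = Rz(yaw) Ry(pitch) Rx(roll)).
In Python, from cell import read_state, get_image, camera_info, finish_job gives the robot as it stands.
- The arm moves only by the tool play_rows, never from a script. Its argument "deltas" is one flat list of numbers, 7 for each row, row after row: the shift along the tool's x, y, z in mm, then the turn, a rotation vector about the tool's x, y, z in rad, then the opening, from 0 (shut) to 1 (fully open). In form: [dx, dy, dz, ax, ay, az, grip, dx, dy, dz, ax, ay, az, grip, ...]. A call has 1 to 10 rows; each row is the pose to reach, as a shift and turn from the pose commanded when the call began, along the tool's axes at that moment; what a row does not reach only later rows make up. A row lasts 1/8 s, in which the tool goes at most 62.5 mm and 10.7 degrees, less where a joint would pass 70% of its speed; a pose out of reach is approached as far as the arm can. A call with a gripper value outside its range is refused whole. The fingers move at their own pace and stop on an object; the grip force is fixed at half the most. Time passes only in rows, so rows that repeat a pose let the fingers close. It gives the time, the measured TCP pose, the force, the opening and the grip force at its end, in the units of the state.
- read_state(): the state, without advancing time (a new reading comes with each control period).
- get_image(name): name is "scene" or "top" or "wrist"; returns the picture (384x512x3 uint8, red, green, blue); there is no depth.
- camera_info(name): a dict with "fx", "fy", "cx", "cy" (pixels), "T" (4x4, takes a point from camera to world coordinates). Camera axes: x right, y down, z forward; pixel columns grow to the right and rows downward; lengths in mm; the calibration is good to about 2 mm. A picture is of the moment at which its call begins: read the wrist's pose just before it. camera_info takes no time and is no camera call; for the wrist camera it gives the pose at the moment of the call.
- finish_job(): hands the job in; it is judged then, once.
The state is a dict: "clock": time; "qpos": joint angles; "qd": joint speeds; "tau": joint torques, N m; "eef_pos": TCP position; "tool_rot": TCP orientation; "force": force on the tool from outside, world axes, zero at the start; "torque": the same for the moment, N m; "width": finger opening in mm; "gripper_force": force on a finger pad.
Only numpy, scipy, OpenCV 4.12 (cv2) and the standard library are available. Lean on these libraries where they do the work, as an engineer would, in place of code of your own. Each camera call takes 0.05 s, during which the arm holds its last target. There are 200 camera calls.

TASK

The copper sleeve has been rounded up on the horizontal steel bar of the forming mandrel. Slide it along the bar and off the free end, then lay it on its side in the shallow metal tray without dropping it, let go, and leave the other things on the bench where they are.

Things in the scene. Friction and masses are not known exactly. Their poses are not given: they have to be found in the camera images.
- sleeve: Loose plain copper tube, open at both ends: 80 mm long, 50 mm outside and 42 mm inside diameter, about 0.3 kg. Origin at its centre, on its axis; its y axis runs along the tube. At the start it hangs loosely on the bar, its bore resting on the bar's top (so its axis is 8 mm below the bar's), y pointing to the bar's free end.
- mandrel: Fixed forming mandrel: grey base plate 100 x 190 x 12 mm, a post and a round boss (60 mm across, top at most 170 mm high) at its local -y end, and a level steel bar of 26 mm diameter, axis 130 mm above the bench, from the boss's face (local y = -68 mm) to its free end (y = +85 mm). Origin on the bench under the bar, z up. Left or right of the tray; free end roughly to the robot's left.
- bar_tip (a point): Centre of the bar's free end face, 130 mm above the bench; axes as the mandrel's, y pointing off the free end.
- bar_root (a point): Point on the bar's axis at the boss's face, where the bar is fixed; 153 mm behind bar_tip.
- tray: The fixed shallow aluminium tray, open on top: 220 mm (local x) by 180 mm (local y) outside, 30 mm high, walls and floor 5 mm thick. Origin at the centre of its underside, on the bench; z up.
- brass_weight: Loose brass weight with a knob, 44 mm diameter, 55 mm high, upright on the bench; origin at the centre of its underside. To be left alone.
- emery_block: Loose brown emery block, 46 x 90 x 27 mm, on the bench; origin at the centre of its underside. To be left alone.
- dividers: Loose steel dividers lying on the bench, 86 x 177 x 14 mm; origin at the centre of their underside. To be left alone.

How it is judged:
By the outcome, as a careful person would: the job done as asked, in the order asked, and still so for the second after the job is handed in, with the robot touching nothing.
It also fails if it takes over 40 s, if anything falls off the work surface, if the arm or the gripper's body presses on something with over 40 N, if the wrist force passes 120 N, or if a joint passes its speed limit or range.

## Working session

There is one attempt and no reset: what is moved stays moved. The work goes in short steps, Python scripts to look and compute and a tool call to move; the robot and the scene stay as the last step left them, time stands still between calls to the robot, and variables do not carry over. Pictures are saved under pics/ and viewed, at most 13 in all, crops included, and the job is handed in when it is done.

Besides the shell and the picture viewer there is one more tool, called after "Call:" as name(argument=value, ...), one argument or row to a line, values as JSON. play_rows: Moves the arm, as the interface text tells. Its arguments: {"type":"object","properties":{"deltas":{"type":"array"}},"required":["deltas"]}

```bash
mkdir -p pics
python3 - <<'E'
from cell import *
import cv2
for n in("scene","top"):
    cv2.imwrite(f"pics/{n}0.png",cv2.resize(get_image(n)[:,:,::-1],(800,600),interpolation=cv2.INTER_CUBIC))
    c=camera_info(n);print(n,c["fx"],c["cx"],c["cy"],c["T"])
s=read_state();print(s)
E
```

```text
scene 356.97631471191005 261.8431045659983 185.73485997997557 [[ 8.26918351e-01 -4.01570066e-01  3.93633742e-01  1.66165966e+02]
 [-5.62321372e-01 -5.89471990e-01  5.79928830e-01 -4.50413489e+02]
 [-8.45993342e-04 -7.00902458e-01 -7.13256636e-01  8.77336408e+02]
 [ 0.00000000e+00  0.00000000e+00  0.00000000e+00  1.00000000e+00]]
top 395.66192599681114 252.26316001967038 191.2391629033632 [[-9.33424389e-02 -9.72419381e-01  2.13746897e-01  3.64487146e+02]
 [-9.95618002e-01  9.23839807e-02 -1.44911537e-02  1.62591672e+02]
 [-5.65531047e-03 -2.14162898e-01 -9.76781588e-01  1.15562888e+03]
 [ 0.00000000e+00  0.00000000e+00  0.00000000e+00  1.00000000e+00]]
{'clock': 0.1, 'qpos': array([ 1.2642249 ,  0.62925255,  0.03846388,  1.51827861, -0.02701251,
        0.99633443, -0.01998667]), 'qd': array([-0.00171271, -0.00260543,  0.00145667, -0.00161524, -0.0019219 ,
       -0.00035767,  0.00052395]), 'tau': array([ 2.19518464e-03, -5.64531970e+01,  1.23010777e+00, -1.93977159e+01,
        1.12490388e-02,  5.36061954e-03, -2.42698866e-05]), 'eef_pos': array([ 154.87772694, -630.68353685,  230.47872101]), 'tool_rot': array([-3.13983825e+00,  1.89845009e-05,  2.40762252e-01]), 'force': array([-0.0818719 ,  0.73471392, -0.59448705]), 'torque': array([ 0.02525244, -0.02433928, -0.00074728]), 'gripper_force': 0.0, 'width': 85.34250738422541}
```

View pics/scene0.png

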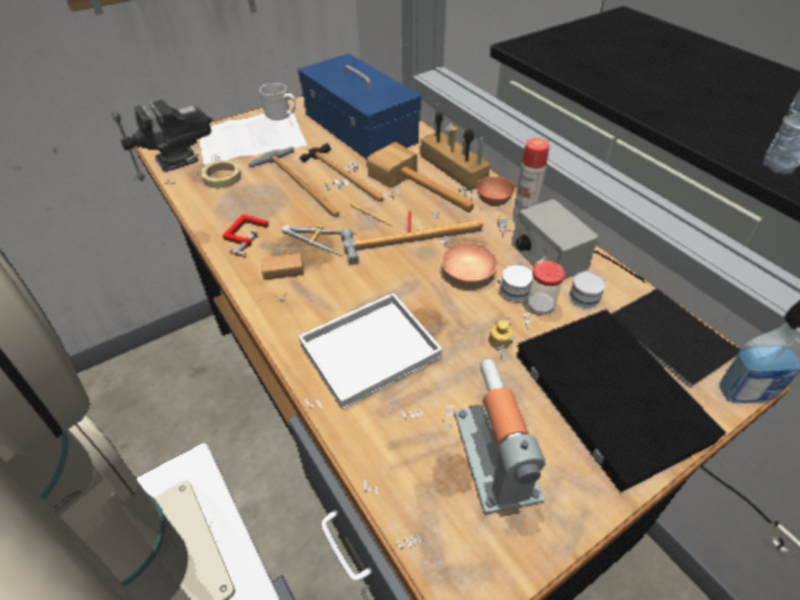

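View pics/top0.png

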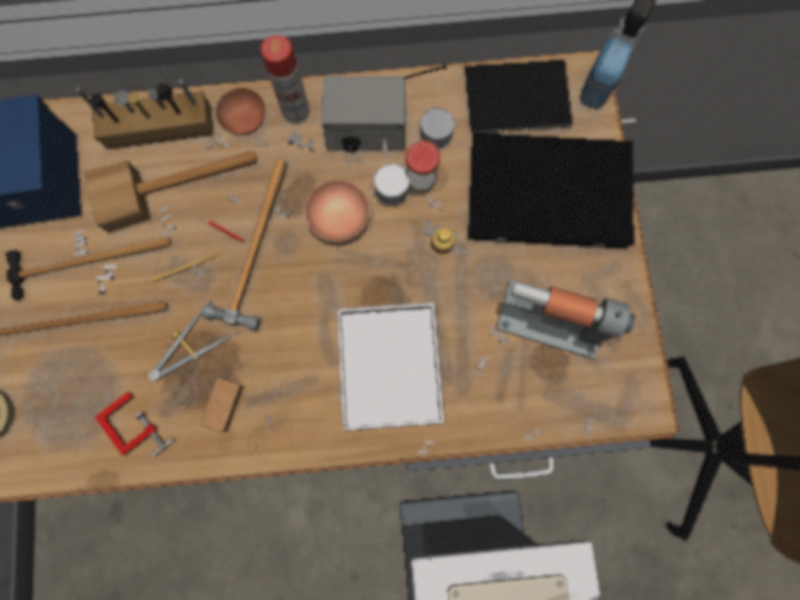

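The scene view shows the mandrel right of the tray. In the top view (800x600), the bar tip is near (515,291), the sleeve runs from about (548,300) to (600,313), and the boss is near (615,317). The tray corners are (338,310), (433,304), (442,425) and (345,429), and the brass weight is at (443,240).

```bash
cat > h.py <<'E'
from cell import *
import numpy as np
def ray(n,p,s=1.5625):
    c=camera_info(n);u,v=(np.array(p)+.5)/s-.5
    T=np.array(c["T"]);return T[:3,3],T[:3,:3]@np.array([(u-c["cx"])/c["fx"],(v-c["cy"])/c["fy"],1])
def at(n,p,z,s=1.5625):
    o,d=ray(n,p,s);return (o+d*(z-o[2])/d[2]).round(1)
E
python3 - <<'E'
from h import *
import cv2
for p in[(338,310),(433,304),(442,425),(345,429)]:print("tray",at("top",p,30))
for p in[(302,346),(393,297),(440,350),(346,402)]:print("trayS",at("scene",p,30))
print("tip",at("top",(515,291),135),"sl",at("top",(549,300),140),at("top",(599,313),140))
print("tipS",at("scene",(488,364),135),at("scene",(503,390),145),at("scene",(512,434),145))
for p in[(498,330),(593,356),(511,281)]:print("base",at("top",p,12))
for p in[(459,408),(485,510),(543,500)]:print("baseS",at("scene",p,12))
print("w",at("top",(443,240),50))
a=get_image("top")[170:240,305:415];b=get_image("scene")[220:335,280:360]
a=cv2.resize(a,None,fx=7,fy=7,interpolation=3)
b=cv2.resize(b,None,fx=5,fy=5,interpolation=3)
cv2.imwrite("pics/a.png",a[:,:,::-1]);cv2.imwrite("pics/b.png",b[:,:,::-1])
E
```

```text
tray [600.1 252.2  30. ]
tray [594.7  75.4  30. ]
tray [373.9  82.9  30. ]
tray [383.1 255.8  30. ]
trayS [376.6 231.   30. ]
trayS [594.4 242.1  30. ]
trayS [592.1  72.3  30. ]
trayS [384.   71.9  30. ]
tip [582.5 -57.1 135. ] sl [ 560.6 -110.7  140. ] [ 530.7 -190.4  140. ]
tipS [587.4 -60.7 135. ] [ 568.6 -118.1  145. ] [ 528.7 -184.2  145. ]
base [537.5 -41.8  12. ]
base [ 472.5 -210.6   12. ]
base [628.9 -78.6  12. ]
baseS [550.6 -42.6  12. ]
baseS [ 470.3 -212.7   12. ]
baseS [ 556.7 -252.1   12. ]
w [710.4  45.3  50. ]
```

View pics/a.png

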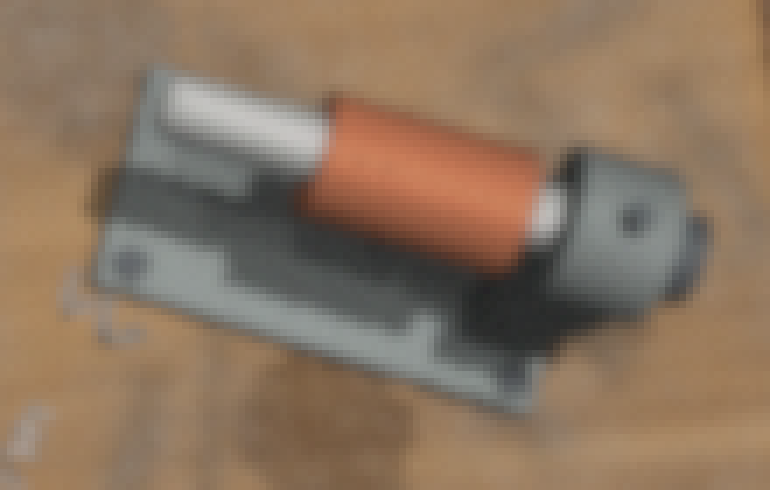

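View pics/b.png

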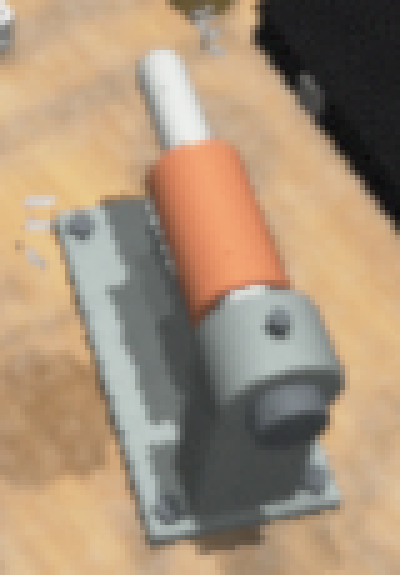

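Crop a shows the sleeve corners at (333,97), (303,212), (545,158) and (497,272), and the bar tip centre at about (163,106). The sleeve is near the boss, with bar visible between them. Crop b agrees. I'll work out the axis next.

Run:
```python
from h import *
f=lambda p,z:at("top",np.array(p)/7+[305,170],z,1)
g=lambda p,z:at("scene",np.array(p)/5+[280,220],z,1)
A,B=f((318,155),122),f((520,213),122);d=A-B;print(A,B,(A+B)/2,np.degrees(np.arctan2(d[1],d[0])),np.hypot(*d[:2]))
t=f((163,106),130);r=f((563,220),130);d=t-r;print("tip",t,r,np.hypot(*d[:2]),np.degrees(np.arctan2(d[1],d[0])))
a,b=f((97,288),12),f((530,410),12);d=a-b;print("base",a,b,np.hypot(*d[:2]),np.degrees(np.arctan2(d[1],d[0])))
print(f((150,68),12))
a,b=g((55,215),12),g((152,543),12);d=a-b;print("baseS",a,b,np.hypot(*d[:2]),np.degrees(np.arctan2(d[1],d[0])))
A,B=g((197,150),122),g((240,300),122);d=A-B;print("S",A,B,(A+B)/2,np.degrees(np.arctan2(d[1],d[0])))
```

```text
[ 563.4 -113.4  122. ] [ 533.9 -186.3  122. ] [ 548.65 -149.85  122.  ] 67.96859688434682 78.64260931581556
tip [586.3 -55.5 130. ] [ 528.4 -199.2  130. ] 154.92611142089635 68.0543727468107
base [537.  -42.7  12. ] [ 469.5 -214.1   12. ] 184.21240457689052 68.50470416494083
[628.8 -77.3  12. ]
baseS [540.6 -43.9  12. ] [ 466.9 -217.5   12. ] 188.59652700938054 66.99687577503983
S [ 575.2 -105.7  122. ] [ 536.8 -181.4  122. ] [ 556.   -143.55  122.  ] 63.10289059408953
```

Call:
play_rows(
  deltas=[25,-19,-15,0,0,-0.05,1,75,-57,-30,0,0,-0.14,1,130,-98,-30,0,0,-0.25,1,190,-143,-30,0,0,-0.36,1,250,-189,-30,0,0,-0.47,1,310,-234,-30,0,0,-0.59,1,370,-279,-30,0,0,-0.7,1,430,-324,-30,0,0,-0.81,1,475,-358,-30,0,0,-0.9,1,500,-377,-30,0,0,-0.946,1],
)

```text
clock: 1.45
eef_pos: [530.2, -170.9, 261.4]
tool_rot: [3.141, 0.0, 1.188]
force: [1.2, -0.9, -0.2]
width: 85.6
gripper_force: 0.0
```

Call:
play_rows(
  deltas=[0,0,0,0,0,0,1,0,0,0,0,0,0,1],
)

```text
clock: 1.7
eef_pos: [528.8, -172.6, 261.0]
tool_rot: [-3.141, 0.001, 1.187]
force: [0.4, 0.4, -0.0]
width: 85.3
gripper_force: 0.0
```

Run:
```python
from h import *
import cv2
s=read_state();print(s["clock"],s["eef_pos"],s["tool_rot"],s["qpos"],s["force"])
print(camera_info("wrist"))
cv2.imwrite("pics/w1.png",cv2.resize(get_image("wrist")[:,:,::-1],(800,600),interpolation=3))
```

```text
1.7 [ 528.75861533 -172.61576904  261.00354771] [-3.14074736e+00  9.15417399e-04  1.18685806e+00] [ 0.45033749  0.47053319 -0.2755952   1.73987004  0.15283765  0.95310678
 -0.26961796] [ 0.42858746  0.41575206 -0.01327493]
{'fx': 312.6645832055909, 'fy': 312.6645832055909, 'cx': 253.93822269723165, 'cy': 194.2089259032043, 'T': array([[ 9.27671118e-01, -3.59664839e-01, -1.00336936e-01,
         5.54483053e+02],
       [-3.73397746e-01, -8.94016843e-01, -2.47604537e-01,
        -1.09305785e+02],
       [-6.48264233e-04,  2.67161164e-01, -9.63651645e-01,
         4.03665804e+02],
       [ 0.00000000e+00,  0.00000000e+00,  0.00000000e+00,
         1.00000000e+00]])}
```

View pics/w1.png

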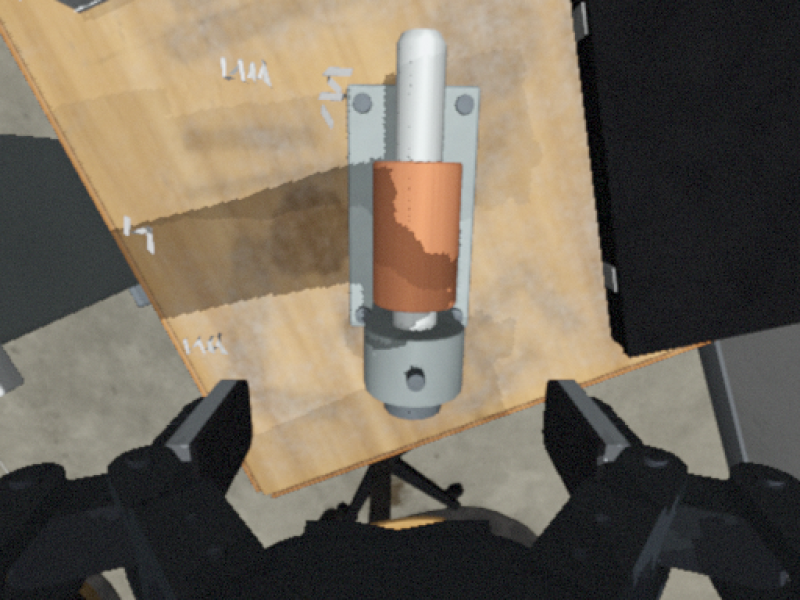

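The wrist view shows the sleeve between (373,163), (462,163), (373,308) and (457,308). The bar tip is at about (422,38) and the boss face is near row 322.

Run:
```python
from h import *
w=lambda p,z:at("wrist",p,z)
L=[w(p,124) for p in[(373,190),(373,290),(462,190),(458,290)]]
a=(L[0]+L[2])/2;b=(L[1]+L[3])/2;d=a-b;print(L,a,b,np.degrees(np.arctan2(d[1],d[0])),"w",np.linalg.norm(L[0]-L[2]))
print("ends",w((417,163),147),w((416,308),147))
t=w((422,38),135);r=w((417,322),130);d=t-r;print("bar",t,r,np.degrees(np.arctan2(d[1],d[0])))
s=read_state();p=s["eef_pos"];ps=s["tool_rot"][2]
X=np.array([np.cos(ps),np.sin(ps)]);Y=np.array([X[1],-X[0]])
for q in(a,b,(w((417,163),147)+w((416,308),147))/2,t,r):print((q-p)[:2]@X,(q-p)[:2]@Y)
```

```text
[array([ 537.2, -116.1,  124. ]), array([ 514.9, -169. ,  124. ]), array([ 583.2, -134.7,  124. ]), array([ 561.4, -187.8,  124. ])] [ 560.2 -125.4  124. ] [ 538.15 -178.4   124.  ] 67.41084635461995 w 49.61814184348301
ends [ 564.3 -111.7  147. ] [ 536.  -182.4  147. ]
bar [588.8 -57.2 135. ] [ 532.2 -195.3  130. ] 67.7138300257236
56.55098598158218 11.410390310608749
-0.8507563435876526 10.917969723294366
32.71063505327951 10.243056761283437
130.50021806921214 12.253642141220958
-18.747659167287 11.762581657298183
```

Call:
play_rows(
  deltas=[20,6,10,0,0,0.004,1,37,11.2,30,0,0,0.008,1,37,11.2,60,0,0,0.008,1,37,11.2,90,0,0,0.008,1,37,11.2,115,0,0,0.008,1,37,11.2,135,0,0,0.008,1,37,11.2,150,0,0,0.008,1,37,11.2,155,0,0,0.008,1,37,11.2,155,0,0,0.008,1,37,11.2,155,0,0,0.008,1],
)

```text
clock: 3.0
eef_pos: [554.0, -142.4, 107.1]
tool_rot: [3.14, -0.0, 1.179]
force: [0.0, -0.1, 0.1]
width: 85.3
gripper_force: 0.0
```

Run:
```python
from h import *
import cv2
s=read_state();print(s["clock"],s["eef_pos"],s["tool_rot"],s["force"])
cv2.imwrite("pics/w2.png",get_image("wrist")[:,:,::-1])
```

```text
3.0 [ 554.04437104 -142.39845556  107.07666679] [ 3.14011499e+00 -2.05836896e-04  1.17860878e+00] [ 0.0226183  -0.07304112  0.12541776]
```

View pics/w2.png

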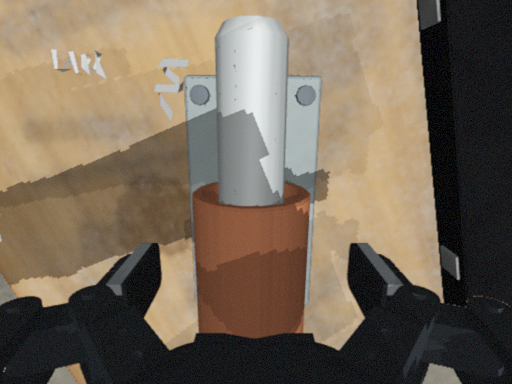

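The sleeve is centred between the fingers: its edges are at columns 195 and 309, and the fingers at 160 and 350. I'll close now.

Call:
play_rows(
  deltas=[0,0,0,0,0,0,0.7,0,0,0,0,0,0,0.6,0,0,0,0,0,0,0.5,0,0,0,0,0,0,0.3,0,0,0,0,0,0,0,0,0,0,0,0,0,0,0,0,0,0,0,0,0],
)

```text
clock: 3.92
eef_pos: [553.6, -142.2, 106.9]
tool_rot: [3.141, 0.0, 1.179]
force: [-3.0, 1.1, 5.6]
width: 48.8
gripper_force: 61.7
```

Call:
play_rows(
  deltas=[0,0,-4,0,0,0,0,0,0,-8,0,0,0,0,0,0,-8,0,0,0,0,0,0,-8,0,0,0,0],
)

```text
clock: 4.42
eef_pos: [553.4, -142.2, 114.2]
tool_rot: [-3.141, 0.0, 1.179]
force: [0.3, -0.8, -3.6]
width: 48.6
gripper_force: 62.4
```

Run:
```python
from h import *
import cv2
s=read_state();print(s["clock"],s["eef_pos"],s["tool_rot"],s["force"],s["torque"],s["width"])
cv2.imwrite("pics/w3.png",get_image("wrist")[:,:,::-1])
```

```text
4.425 [ 553.37647526 -142.15654594  114.16964322] [-3.14134844e+00  7.29484416e-06  1.17871860e+00] [ 0.32641738 -0.84164512 -3.62352617] [0.03398976 0.04004819 0.01257111] 48.62030409549001
```

View pics/w3.png

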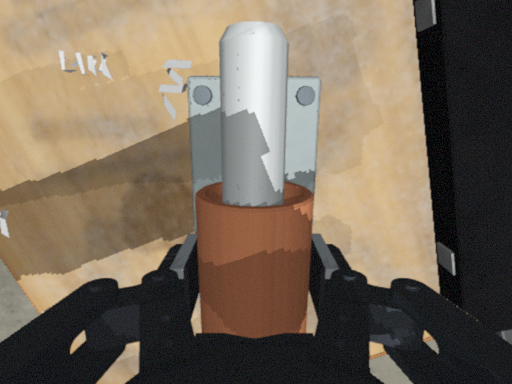

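The sleeve hangs free: the 3.6 N reading is about its weight, and the bar is centred in the bore. I'll slide it off.

Call:
play_rows(
  deltas=[6,0,0,0,0,0,0,16,0,0,0,0,0,0,28,0,0,0,0,0,0,40,0,0,0,0,0,0,52,0,0,0,0,0,0,64,0,0,0,0,0,0,75,0,0,0,0,0,0,80,0,0,0,0,0,0,80,0,0,0,0,0,0],
)

```text
clock: 5.6
eef_pos: [584.1, -67.9, 114.3]
tool_rot: [3.142, 0.0, 1.179]
force: [0.1, -0.1, -3.1]
width: 48.5
gripper_force: 62.4
```

Call:
play_rows(
  deltas=[6,0,0,0,0,0,0,16,0,0,0,0,0,0,28,0,0,0,0,0,0,40,0,0,0,0,0,0,52,0,0,0,0,0,0,64,0,0,0,0,0,0,76,0,0,0,0,0,0,85,0,0,0,0,0,0,88,0,0,0,0,0,0,88,0,0,0,0,0,0],
)

```text
clock: 6.85
eef_pos: [617.6, 13.0, 114.3]
tool_rot: [-3.142, 0.0, 1.179]
force: [0.1, 0.4, -2.0]
width: 48.4
gripper_force: 62.4
```

Run:
```python
from h import *
import cv2
s=read_state();print(s["clock"],s["eef_pos"],s["tool_rot"],s["force"],s["torque"],s["width"],s["qpos"])
i=np.hstack([get_image("wrist"),get_image("top")[130:322,180:436].repeat(2,0).repeat(2,1)])
cv2.imwrite("pics/w4.png",cv2.resize(i[:,:,::-1],(800,300),interpolation=cv2.INTER_AREA))
```

```text
6.85 [617.63415696  12.95276746 114.2777435 ] [-3.14157864e+00  3.31755675e-04  1.17873869e+00] [ 0.11818004  0.38758882 -1.99646198] [-0.00882869  0.01157355 -0.0038195 ] 48.43631098147361 [ 0.05653682  0.72917739 -0.20127226  1.71087016  0.20333526  0.72214507
 -0.64004045]
```

View pics/w4.png

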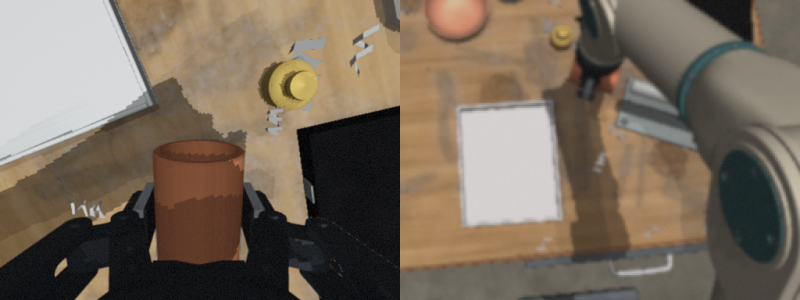

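The sleeve is off the bar with about 30 mm clearance. Next I'll carry it over the tray and turn it in line with the tray's y axis.

Call:
play_rows(
  deltas=[5,-9,0,0,0,-0.02,0,17,-32,0,0,0,-0.07,0,32,-60,0,0,0,-0.12,0,47,-89,0,0,0,-0.18,0,63,-118,0,0,0,-0.24,0,78,-147,0,0,0,-0.3,0,90,-170,0,0,0,-0.34,0,95.6,-180,0,0,0,-0.36,0,95.6,-180,0,0,0,-0.36,0,95.6,-180,0,0,0,-0.36,0],
)

```text
clock: 8.2
eef_pos: [488.8, 169.1, 114.4]
tool_rot: [3.141, 0.001, 1.537]
force: [0.7, 0.4, -2.6]
width: 48.8
gripper_force: 62.5
```

Call:
play_rows(
  deltas=[0,0,8,0,0,0,0,0,0,22,0,0,0,0,0,0,38,0,0,0,0,0,0,54,0,0,0,0,0,0,68,0,0,0,0,0,0,79,0,0,0,0,0,0,86,0,0,0,0,0,0,89,0,0,0,0,0,0,89,0,0,0,0,0,0,89,0,0,0,0],
)

```text
clock: 9.45
eef_pos: [488.2, 170.3, 25.7]
tool_rot: [3.141, -0.0, 1.539]
force: [0.0, 0.2, -3.0]
width: 48.6
gripper_force: 62.5
```

Run:
```python
from h import *
import cv2
s=read_state();print(s["clock"],s["eef_pos"],s["tool_rot"],s["force"],s["torque"],s["width"])
i=np.hstack([get_image("wrist"),get_image("scene")[130:322,130:386].repeat(2,0).repeat(2,1)])
cv2.imwrite("pics/w5.png",cv2.resize(i[:,:,::-1],(800,300),interpolation=cv2.INTER_AREA))
```

```text
9.45 [488.16711395 170.30520632  25.72029856] [ 3.14080875e+00 -3.34512087e-04  1.53870739e+00] [ 0.02513273  0.21164633 -3.00460466] [-9.60362295e-05 -3.68408452e-03 -4.94490007e-03] 48.643080400287076
```

View pics/w5.png

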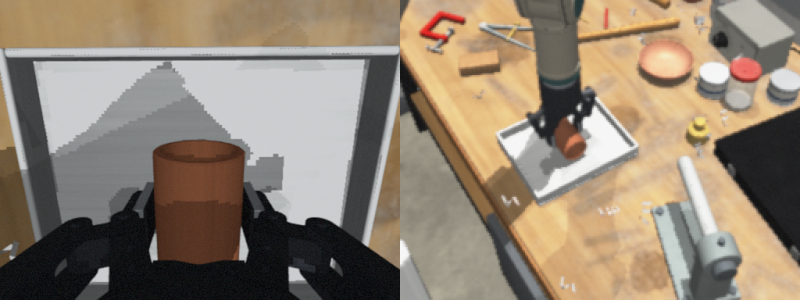

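The sleeve is centred and aligned over the tray. I'll lower it gently, feeling for contact.

Call:
play_rows(
  deltas=[0,0,3,0,0,0,0,0,0,6,0,0,0,0,0,0,8,0,0,0,0,0,0,8,0,0,0,0,0,0,8,0,0,0,0],
)

```text
clock: 10.18
eef_pos: [487.9, 170.2, 17.3]
tool_rot: [3.142, -0.0, 1.539]
force: [-0.5, 0.8, -2.7]
width: 48.7
gripper_force: 62.5
```

Call:
play_rows(
  deltas=[0,0,0.5,0,0,0,0,0,0,1,0,0,0,0,0,0,1,0,0,0,0],
)

```text
clock: 10.55
eef_pos: [487.9, 170.2, 16.3]
tool_rot: [-3.142, 0.0, 1.539]
force: [-0.8, 0.8, -2.9]
width: 48.3
gripper_force: 62.5
```

Call:
play_rows(
  deltas=[0,0,0.5,0,0,0,0,0,0,1,0,0,0,0,0,0,1,0,0,0,0],
)

```text
clock: 10.92
eef_pos: [487.8, 170.2, 15.3]
tool_rot: [-3.142, 0.0, 1.539]
force: [-0.5, -0.2, -3.1]
width: 48.5
gripper_force: 62.5
```

Call:
play_rows(
  deltas=[0,0,0.5,0,0,0,0,0,0,1,0,0,0,0,0,0,1,0,0,0,0],
)

```text
clock: 11.3
eef_pos: [487.9, 170.3, 14.9]
tool_rot: [3.141, 0.0, 1.539]
force: [-1.5, 0.6, 4.7]
width: 48.5
gripper_force: 63.3
```

Call:
play_rows(
  deltas=[0,0,0.3,0,0,0,0,0,0,0.7,0,0,0,0,0,0,0.7,0,0,0,0],
)

```text
clock: 11.68
eef_pos: [487.9, 170.2, 14.8]
tool_rot: [3.141, 0.0, 1.539]
force: [-3.5, -0.8, 12.7]
width: 48.8
gripper_force: 64.2
```

It's in contact with the tray floor. I'll ease the pressure off, open slowly and retreat.

Call:
play_rows(
  deltas=[0,0,-0.7,0,0,0,0,0,0,-0.7,0,0,0,0.5,0,0,-0.7,0,0,0,0.58,0,0,-0.7,0,0,0,0.64,0,0,-0.7,0,0,0,0.72,0,0,-0.7,0,0,0,0.85,0,0,-0.7,0,0,0,1,0,0,-0.7,0,0,0,1,0,0,-0.7,0,0,0,1,0,0,-0.7,0,0,0,1],
)

```text
clock: 12.92
eef_pos: [487.9, 170.2, 14.3]
tool_rot: [3.142, -0.0, 1.539]
force: [-0.3, -0.1, 0.4]
width: 85.4
gripper_force: 0.0
```

Run:
```python
from h import *
import cv2
s=read_state();print(s["clock"],s["eef_pos"],s["force"],s["width"])
cv2.imwrite("pics/w6.png",get_image("wrist")[:,:,::-1])
```

```text
12.925 [487.86361131 170.22511011  14.33522943] [-0.34689064 -0.14618605  0.44118017] 85.37650150152663
```

View pics/w6.png

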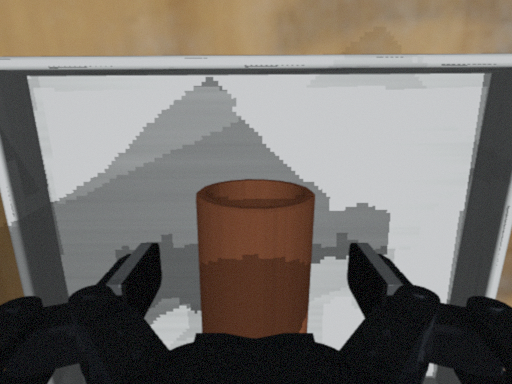

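The sleeve lies free and centred between the open fingers, with its edges at columns 197 and 314. I'll retreat straight up.

Call:
play_rows(
  deltas=[0,0,-5,0,0,0,1,0,0,-18,0,0,0,1,0,0,-38,0,0,0,1,0,0,-65,0,0,0,1,0,0,-95,0,0,0,1,0,0,-125,0,0,0,1,0,0,-150,0,0,0,1,0,0,-165,0,0,0,1,0,0,-170,0,0,0,1,0,0,-170,0,0,0,1],
)

```text
clock: 14.22
eef_pos: [487.6, 170.0, 184.1]
tool_rot: [-3.141, 0.0, 1.539]
force: [-0.4, 0.2, -0.2]
width: 85.5
gripper_force: 0.0
```

Run:
```python
from h import *
import cv2
s=read_state();print(s["clock"],s["eef_pos"],s["force"],s["width"])
i=np.hstack([get_image("wrist"),get_image("scene")])
cv2.imwrite("pics/w7.png",cv2.resize(i[:,:,::-1],(800,300),interpolation=cv2.INTER_AREA))
```

```text
14.225 [487.63937396 170.00095784 184.14394431] [-0.35367452  0.21069998 -0.20133049] 85.50951139898424
```

View pics/w7.png

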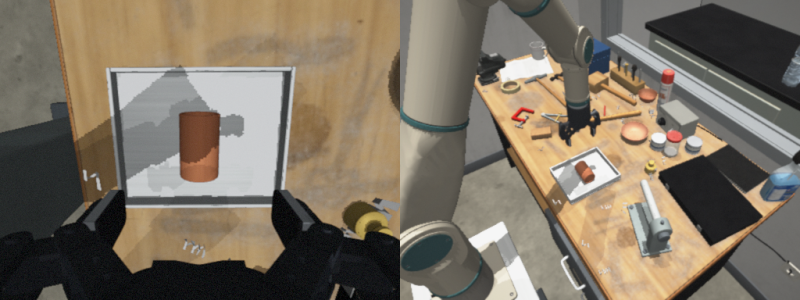

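The sleeve lies on its side in the middle of the tray, centred at about (200,146) in the wrist view. Nothing else has moved, and the robot is clear.

```bash
python3 -c "from cell import *;print(finish_job())"
```

```text
the job is handed in; nothing more can be done
None
```

The sleeve was slid off the bar's free end, laid on its side in the middle of the tray and released; nothing else was touched, and the job was handed in at about 14 s.

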